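# Unlatch the spring gate of the turned-feet pen and hold it wide

## Robot

A 7-joint arm with a two-finger parallel gripper is mounted at the origin on the work surface. World frame = base frame: x ahead of the robot, y to its left, z up, the work surface at z = 0. Lengths are in m, angles in rad, forces in N, time in s.
With the tool pointing down it reaches from about 0.35 to 0.9 m from the base axis. Payload 7.2 kg.
Tool frame: the origin (TCP) lies midway between the tips of the shut fingers; the grasp point (between the pads) lies 19 mm behind it; x points along the fingers, z is the direction in which the jaws open and shut, and the axes are right-handed (so a half turn about x gives the same grasp; the last joint's range is limited). The gripper opens to 88 mm and grips with 3 to 60 N. Pads are 20 mm wide; open, the fingers measure 115 mm over their backs; the gripper's body (75 mm by 178 mm) begins 61 mm behind the grasp point.
Start: joints at [-0.068, 0.411, -0.013, 1.596, 0.006, 1.134, -0.082], TCP at [0.625, -0, 0.223] pointing down, gripper open.
Joint ranges: [-2.95, 2.95], [-0.29, 1.99], [-1.47, 1.44], [0.14, 2.54], [-1.03, 4.17], [0.13, 1.85], [-2.86, 2.86]. Speed limits (rad/s): [2.39, 2.39, 3.01, 3.01, 3.14, 3.14, 3.14].

## Interface

Orientations are given as [roll, pitch, yaw] about the fixed x, y, z axes, in that order (R = Rz(yaw) Ry(pitch) Rx(roll)).
In Python, from workcell import monitor, optics, arm gives the robot as it stands.
- The arm moves only by the tool move_arm, never from a script. Its argument "steps" is a list of rows, each a list of 3 entries, a list of its own where there are three numbers: the shift along the tool's x, y, z in cm, then the turn, a rotation vector about the tool's x, y, z in degrees, then the opening, from 0 (shut) to 1 (fully open). In form: [[[tx, ty, tz], [ax, ay, az], hand], ...]. A call has exactly 8 rows; each row is the pose to reach, as a shift and turn from the pose commanded when the call began, along the tool's axes at that moment; what a row does not reach only later rows make up. A row lasts 1/8 s, in which the tool goes at most 62.5 mm and 10.7 degrees, less where a joint would pass 70% of its speed; a pose out of reach is approached as far as the arm can. A call with a gripper value outside its range is refused whole. The fingers move at their own pace and stop on an object; "newtons" is the grip in N (left out, the last holds). Time passes only in rows, so rows that repeat a pose let the fingers close, or fill a call up. It gives the time, the measured TCP pose, the force and the opening at its end, in the units of the state.
- monitor.observe(): the state, without advancing time (a new reading comes with each control period).
- optics.read_camera(name): name is "scene" or "side" or "wrist"; returns a dict with "frame" (480x640x3 uint8, red, green, blue), "fov_y" (degrees; the focal length in pixels is half the picture's height over the tangent of half this angle, whatever the lens; pixels are square), "cx", "cy" (the principal point, pixels), "position" and "orientation" of the camera in the world. Camera axes: x right, y up, looking along -z (the intrinsics and any distortion apply to the point x, -y, -z); pixel columns grow to the right and rows downward; lengths in m; the calibration is good to about 2 mm. A picture is of the moment at which its call begins. There is no depth.
- arm.close_job(): hands the job in, once; it reports no verdict.
The state is a dict: "clock": time; "joint_positions": joint angles; "dq": joint speeds; "joint_torque": joint torques, N m; "eef_pos": TCP position; "tool_rot": TCP orientation; "wrist_force": force on the tool from outside, world axes, zero at the start; "wrist_torque": the same for the moment, N m; "width": finger opening in m.
Only numpy, scipy, OpenCV 4.12 (cv2) and the standard library are available. Lean on these libraries where they do the work, as an engineer would, in place of code of your own. Each camera call takes 0.05 s, during which the arm holds its last target. There are 200 camera calls.

## Task

Open the little blue gate of the wooden pen of turned furniture feet and hold it for restocking: turn the black clamp knob anticlockwise until its cam is clear of the yellow catch, squeeze the yellow catch against the green tab (it stays back), then squeeze the red catch towards the blue plate of the gate's handle and swing the gate outwards, past its detent, until it stands wide open. The gate springs back, so finish while still holding it wide with the gripper, and leave the feet and the other things on the bench where they are.

Things in the scene. Friction and masses are not known exactly. Their poses are not given: they have to be found in the camera images.
- pen: Fixed wooden pen of turned feet, 320 x 285 mm, walls 90 mm high. Origin on the bench under the gate line; it may stand turned. In its frame the closed gate lies along x at y = 0 (x -150..25 mm); inside is +y, the gate opens out to -y. A steel latch plate (x 46..138, y -15..97, top 100 mm above the bench) carries yellow catch, green tab and knob. All grips stand upright, for taking from above.
- knob_grip (a point): Centre of the black knob's bar grip, on its vertical axis, at pen (100, 60) mm, 134 mm above the bench. Bar 42 mm long, 12 mm thick, 115 to 151 mm above the bench, its length along the pen's x at joint 0. The point turns with the knob (point x = length of the bar). A 30 mm steel cam nose under the knob blocks the yellow catch.
- clamp_knob (a joint): Turn of the knob, rad, positive anticlockwise seen from above, 0 to 1.4 (stop). Starts at 0 to 0.15 (clamped: the yellow catch can move only 2 mm); the catch is free, and counts as freed, above 0.8. Stays where left; 0.05 Nm of friction.
- yellow_grip (a point): Middle of the outer face (looking to the pen's -x; one finger presses here) of the yellow catch's upright pad, at pen (45, 0) mm at joint 0, 128 mm above the bench. Pad 12 mm along x, 24 mm along y, 106 to 148 mm above the bench; it moves to the pen's +x.
- tab_face (a point): Middle of the outer face (looking to the pen's +x; the other finger presses here) of the fixed green tab, at pen (85, 0) mm, 128 mm above the bench. Tab 8 mm thick, 26 mm wide, 100 to 146 mm above the bench. Over both outer faces the pinch measures 40 mm at first, 26 mm with the yellow catch fully back.
- yellow_catch (a joint): Slide of the yellow catch towards the green tab, m, 0 (its steel tongue blocks the gate) to 0.014 (stop, gate free of it). 4 N of friction, no spring: stays where left. Counts as back above 0.011.
- gate_hinge (a point): Fixed point on the gate's vertical hinge axis, at pen (-160, 0) mm, 125 mm above the bench.
- gate_handle (a point): Middle of the outer face (towards the hinge; one finger presses here) of the fixed blue handle plate on the gate, 112 mm from the hinge axis, 125 mm above the bench; moves with the gate (point x along the gate away from the hinge, y to its inside). Plate 10 mm along the gate, 24 mm across, 95 to 145 mm above the bench. Gate rail below: top at 95 mm, 14 mm wide.
- red_face (a point): Middle of the outer face (away from the hinge; the other finger presses here) of the red catch's upright pad, 148 mm from the hinge axis at rest, 125 mm above the bench. Pad 10 mm along the gate, 24 mm across, 98 to 144 mm above the bench; it moves towards the blue plate. The pinch along the gate, over both outer faces, is 36 mm at rest, 26 mm squeezed.
- red_catch (a joint): Travel of the red catch along the gate towards the blue plate, m, 0 to 0.010 (stop). Sprung: 3.6 N to start, 6.6 N at the stop; springs back when let go. Its tongue leaves the latch column from 0.006 on; counts as squeezed above 0.0085.
- gate_swing (a joint): Opening of the gate, rad, 0 closed to 1.4 (stop), clockwise seen from above, towards the pen's -y. A spring pulls it shut (1 to 3 N at the handle); a roller detent between 0.36 and 0.84 rad takes about 4 N at the handle to pass. Let go beyond it, the gate springs back to rest against the detent (0.7 to 0.85 rad). Wide means above 1.05 rad.
- gate_leaf: The blue gate itself (frame, panel and handle), 175 x 14 mm, 95 mm high at the rail. Origin on the hinge axis at bench height, x along the gate, y to its inside face.
- foot0: Turned dark wooden foot, 48 mm across, 60 mm high, standing inside the pen; origin under its centre. Leave it alone.
- foot1: Turned dark wooden foot, 48 mm across, 60 mm high, standing inside the pen; origin under its centre. Leave it alone.
- foot2: Turned dark wooden foot, 48 mm across, 60 mm high, standing inside the pen; origin under its centre. Leave it alone.
- saucepan: Steel saucepan, 144 mm across, 75 mm high, handle 150 mm long along its x; origin under its centre. Leave it alone.
- finish: Amber bottle of wood finish, 60 mm across, 170 mm high; origin under its centre. Leave it alone.
- sanding_block: Cork sanding block, 100 x 60 x 35 mm, lying on the bench; origin under its centre. Leave it alone.
- mallet: Hammer, about 280 mm long, lying along its x axis on the bench; origin under its middle. Leave it alone.
- screwdriver: Screwdriver lying along its x axis on the bench; origin under its middle. Leave it alone.

How it is judged:
By the outcome, as a careful person would: the job done as asked, in the order asked, and still so for the second after the job is handed in, while the arm keeps its last pose, push and grip.
It also fails if it takes over 51 s, if anything falls off the work surface, if the arm or the gripper's body presses on something with over 40 N, if the wrist force passes 120 N, or if a joint passes its speed limit or range.

## Working session

There is one attempt and no reset: what is moved stays moved. The work goes in short steps, Python scripts to look and compute and a tool call to move; the robot and the scene stay as the last step left them, time stands still between calls to the robot, and variables do not carry over. Pictures are saved under pics/ and viewed, about 8 in all and at most 12, crops included, and the job is handed in when it is done.

Besides the shell and the picture viewer there is one more tool, called after "Emit:" as a command line: name --argument value ..., lists and objects as JSON in quotes. move_arm: Moves the arm, as the interface text tells. Its arguments: {"type":"object","properties":{"steps":{"type":"array"},"newtons":{"type":"number"}},"required":["steps"]}

```bash
mkdir -p pics
cat > look.py <<'E'
import cv2,numpy as np
from workcell import monitor,optics
def shot(n,f):
    c=optics.read_camera(n); cv2.imwrite('pics/'+f,cv2.cvtColor(c['frame'],cv2.COLOR_RGB2BGR)); return c
E
python3 - <<'E'
from look import *
for n in ('scene','side'):
    c=shot(n,n+'0.png'); print(n,{k:v for k,v in c.items() if k!='frame'})
print(monitor.observe())
a=cv2.imread('pics/scene0.png');b=cv2.imread('pics/side0.png')
E
```

```text
scene {'fov_y': 57.38713046166534, 'cx': 321.6413540034492, 'cy': 236.52067273795691, 'position': array([1.26438832, 0.59094543, 0.67984967]), 'orientation': array([ 1.01194052, -0.00632249,  2.25315225])}
side {'fov_y': 53.324588217401875, 'cx': 320.8476699707896, 'cy': 236.05678456930028, 'position': array([ 0.18191662, -0.73511945,  1.07534478]), 'orientation': array([ 0.69164517, -0.01761075, -0.44539404])}
{'clock': 0.1, 'joint_positions': array([-0.06822891,  0.41180342, -0.01273484,  1.59693057,  0.00559479,
        1.13432661, -0.08219573]), 'dq': array([-2.95711757e-04, -1.11747375e-03, -4.98568008e-06, -1.56113616e-03,
        2.19861082e-04, -8.51714910e-04, -1.39775688e-04]), 'joint_torque': array([ 1.90722414e-03, -5.89100254e+01,  6.43606726e-01, -2.91709310e+01,
       -5.37973386e-02,  1.45046425e-02,  7.40053088e-05]), 'eef_pos': array([ 6.24548060e-01, -5.01049816e-06,  2.21915527e-01]), 'tool_rot': array([-3.08053982,  1.56936388, -3.08046387]), 'wrist_force': array([-1.58506765,  0.01642417, -0.6405731 ]), 'wrist_torque': array([-0.01623978, -0.0187    , -0.05382813]), 'width': 0.08798003418026562}
```

View pics/scene0.png

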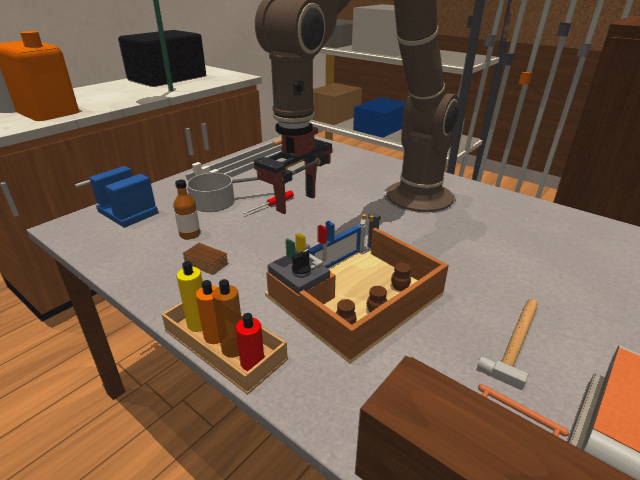

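View pics/side0.png

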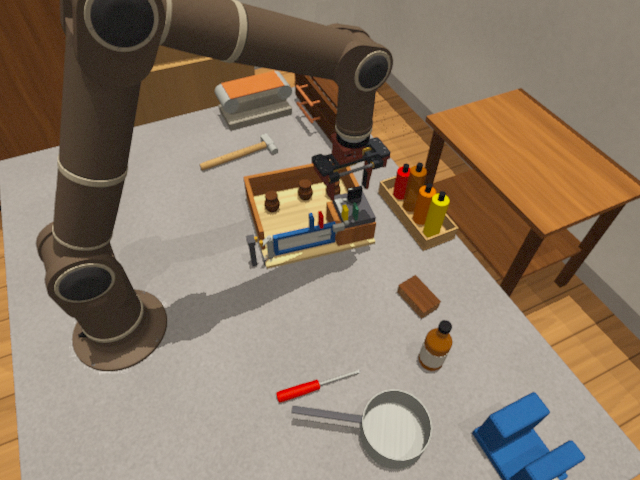

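The scene view shows the red pad at (322,233), blue (331,230), yellow (300,241), green (291,247) and the knob (301,262). In the side view, blue is at (311,221), red (321,218), yellow (346,212), green (357,211) and the knob (355,194). Next I triangulate these.

```bash
cat >> look.py <<'E'
from scipy.spatial.transform import Rotation as Ro
def ray(c,u,v):
    f=240/np.tan(np.radians(c['fov_y']/2))
    d=np.array([(u-c['cx'])/f,-(v-c['cy'])/f,-1.])
    d=Ro.from_euler('xyz',c['orientation']).apply(d); return c['position'],d/np.linalg.norm(d)
def plane(c,u,v,z):
    p,d=ray(c,u,v); return p+d*(z-p[2])/d[2]
def tri(r1,r2):
    A=np.stack([r1[1],-r2[1]],1); s=np.linalg.lstsq(A,r2[0]-r1[0],rcond=None)[0]
    a=r1[0]+s[0]*r1[1];b=r2[0]+s[1]*r2[1]; return (a+b)/2,np.linalg.norm(a-b)
H={'red':((0,8),),'yellow':((22,32),),'green':((50,85),),'blue':((102,122),)}
def blob(c,col,roi,smin=120,vmin=50):
    x0,y0,x1,y1=roi
    h=cv2.cvtColor(c['frame'],cv2.COLOR_RGB2HSV)
    lo,hi=H[col][0]; m=cv2.inRange(h,(lo,smin,vmin),(hi,255,255))
    if col=='red': m|=cv2.inRange(h,(172,smin,vmin),(180,255,255))
    k=np.zeros_like(m);k[y0:y1,x0:x1]=255;m&=k
    n,l,s,ce=cv2.connectedComponentsWithStats(m)
    i=1+np.argmax(s[1:,4]); return ce[i],s[i]
E
python3 - <<'E'
from look import *
A=optics.read_camera('scene');B=optics.read_camera('side')
ra={'red':(314,222,328,246),'yellow':(292,230,308,255),'green':(283,235,297,260)}
rb={'red':(315,208,327,230),'yellow':(340,202,352,222),'green':(350,203,362,224)}
for k in ra:
    try:
        a,sa=blob(A,k,ra[k],100,40);b,sb=blob(B,k,rb[k],100,40)
        print(k,a.round(1),sa,b.round(1),sb,tri(ray(A,*a),ray(B,*b)))
        # top pts on plane
    except Exception as e: print(k,e)
# blue plates etc
P=tri(ray(A,331,230),ray(B,311,221));print('blue',P)
print('knob',tri(ray(A,301,262),ray(B,355,194)))
x=cv2.resize(cv2.cvtColor(A['frame'][205:305,255:395],cv2.COLOR_RGB2BGR),None,fx=4,fy=4,interpolation=2)
y=cv2.resize(cv2.cvtColor(B['frame'][165:265,240:380],cv2.COLOR_RGB2BGR),None,fx=4,fy=4,interpolation=2)
cv2.imwrite('pics/crop.png',cv2.resize(np.hstack([x,y]),(800,286)) if 0 else np.vstack([x,y])[:, :])
cv2.imwrite('pics/crop.png',cv2.resize(np.vstack([x,y]),(420,600)))
E
```

```text
red [321.9 234.1] [318 225   9  19 153] [320.5 219.4] [319 211   5  17  62] (array([0.5610316 , 0.02366781, 0.12136099]), np.float64(0.0015718313361804102))
yellow [300.1 242.3] [296 233  10  19 156] [344.6 212.5] [341 204   8  17 102] (array([0.62858751, 0.01397285, 0.12746755]), np.float64(0.0004309673265698045))
green [289.8 247.5] [287 239   8  19  61] [355.2 210.9] [353 203   5  17  56] (array([0.65808154, 0.00848532, 0.12562239]), np.float64(0.00044184114784198274))
blue (array([0.53442821, 0.02943559, 0.12246111]), np.float64(0.0040637938957432665))
knob (array([0.68656748, 0.06593119, 0.12625097]), np.float64(0.00336742689820981))
```

View pics/crop.png

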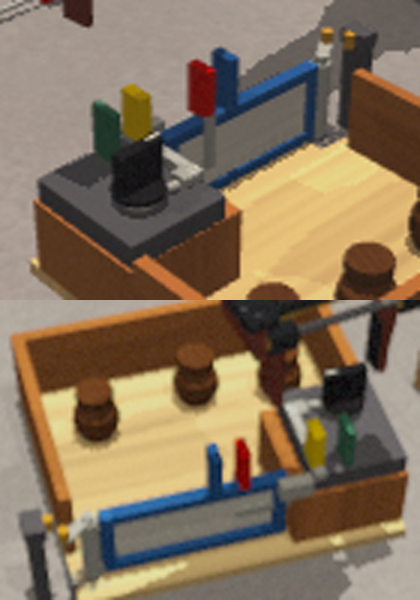

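```bash
cat >> look.py <<'E'
ang=-0.155; O=np.array([.578,.0213])
def pen(x,y,z): 
    c,s=np.cos(ang),np.sin(ang); return np.array([O[0]+c*x-s*y,O[1]+s*x+c*y,z])
def go(p,jaw):
    """shift (cm) and turn about tool x (deg) to bring TCP to p, jaw axis (z tool) to world angle jaw (deg)"""
    s=monitor.observe(); R=Ro.from_euler('xyz',s['tool_rot']).as_matrix()
    a=np.degrees(np.arctan2(R[1,2],R[0,2])); x=R[:,0]
    best=(jaw-a+90)%180-90   # anticlockwise from above
    z=np.array([np.cos(np.radians(a+best)),np.sin(np.radians(a+best)),0]); T=np.stack([[0,0,-1],np.cross(z,[0,0,-1]),z],1)
    rv=np.degrees(Ro.from_matrix(R.T@T).as_rotvec())
    print('t',s['clock'],'q7',s['joint_positions'][6].round(2),'tcp',s['eef_pos'].round(4),'jaw',a.round(1),'F',s['wrist_force'].round(1),'w',round(s['width'],4))
    print('shift cm',(R.T@(p-s['eef_pos'])*100).round(2),'rotvec',rv.round(1)); return R
E
python3 - <<'E'
from look import *
print(pen(.1,.06,0)); print(go(pen(.1,.06,.18),90+np.degrees(ang+.08)).round(3))
E
```

```text
[0.68606396 0.06514268 0.        ]
t 0.2 q7 -0.08 tcp [ 0.6247 -0.      0.2221] jaw 0.0 F [-0.3  0.4 -0.3] w 0.0875
shift cm [4.21 6.52 6.14] rotvec [-85.7  -0.   -0. ]
[[-0.001 -0.     1.   ]
 [-0.     1.     0.   ]
 [-1.    -0.    -0.001]]
```

Emit:
move_arm --steps '[[[0,0.8,0.8],[10,0,0],0.5],[[0,1.6,1.6],[20,0,0],0.5],[[0,2.5,2.5],[30,0,0],0.5],[[0,3.4,3.3],[40,0,0],0.5],[[0,4.3,4.1],[50,0,0],0.5],[[0,5.1,4.9],[60,0,0],0.5],[[0,5.9,5.6],[70,0,0],0.5],[[0,6.5,6.1],[80,0,0],0.5]]'

```text
clock: 1.2
eef_pos: [0.6861, 0.0655, 0.2223]
tool_rot: [-1.773, 1.57, 3.109]
wrist_force: [-0.1, -0.2, 0.1]
width: 0.0437
```

Run:
```python
from look import *
c=shot('wrist','w1.png'); print({k:v for k,v in c.items() if k!='frame'})
go(pen(.1,.06,.17),90+np.degrees(ang+.08))
```

```text
{'fov_y': 71.52946965795667, 'cx': 322.42458292814615, 'cy': 238.88941360565724, 'position': array([0.7637707 , 0.07955454, 0.38410287]), 'orientation': array([-0.29233901,  0.00187497, -1.40300397])}
t 1.25 q7 -1.46 tcp [0.6864 0.0667 0.2221] jaw -80.7 F [0.7 1.7 0.7] w 0.0439
shift cm [ 5.21 -0.06  0.16] rotvec [13.6 -0.   0. ]
```

View pics/w1.png

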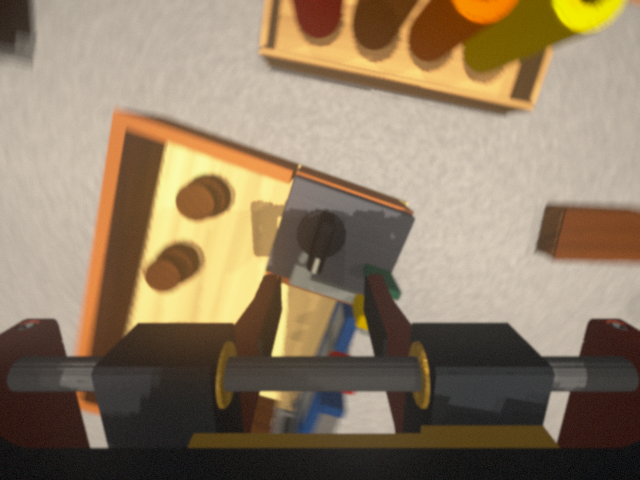

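The wrist view shows the knob bar near (322,240), between the fingers and slightly turned, which matches the estimate. Next I descend to it.

Emit:
move_arm --steps '[[[2,0,0],[7,0,0],0.5],[[4,0,0],[13,0,0],0.5],[[6,0,0],[13,0,0],0.5],[[8,0,0],[13,0,0],0.5],[[9.4,0,0],[13,0,0],0.5],[[10.3,0,0],[13,0,0],0.5],[[10.3,0,0],[13,0,0],0.5],[[10.3,0,0],[13,0,0],0.5]]'

```text
clock: 2.25
eef_pos: [0.6864, 0.0649, 0.1203]
tool_rot: [1.773, 1.57, 0.15]
wrist_force: [0.3, -0.1, -0.1]
width: 0.044
```

Run:
```python
from look import *
go(pen(.1,.06,.118),90+np.degrees(ang+.08))
```

```text
t 2.25 q7 -1.63 tcp [0.6864 0.0649 0.1203] jaw -93.0 F [ 0.3 -0.1 -0.1] w 0.044
shift cm [ 0.23 -0.04 -0.02] rotvec [ 1.3 -0.  -0.1]
```

Emit:
move_arm --steps '[[[0,0,0],[0,0,0],0.05],[[0,0,0],[0,0,0],0.05],[[0,0,0],[0,0,0],0.05],[[0,0,0],[0,0,0],0.05],[[0,0,0],[0,0,0],0.05],[[0,0,0],[0,0,0],0.05],[[0,0,0],[0,0,0],0.05],[[0,0,0],[0,0,0],0.05]]' --newtons 12

```text
clock: 3.25
eef_pos: [0.6859, 0.0666, 0.1199]
tool_rot: [-3.097, 1.569, 1.564]
wrist_force: [-1.3, 5.2, 2.8]
width: 0.0117
```

Emit:
move_arm --steps '[[[0,0,0],[-9,0,0],0.05],[[0,0,0],[-18,0,0],0.05],[[0,0,0],[-27,0,0],0.05],[[0,0,0],[-36,0,0],0.05],[[0,0,0],[-45,0,0],0.05],[[0,0,0],[-54,0,0],0.05],[[0,0,0],[-62,0,0],0.05],[[0,0,0],[-66,0,0],0.05]]'

```text
clock: 4.25
eef_pos: [0.6865, 0.0656, 0.1199]
tool_rot: [1.142, 1.569, 0.674]
wrist_force: [1.7, 3.7, 1.5]
width: 0.0118
```

Run:
```python
from look import *
go(pen(.1,.06,.118),0)
```

```text
t 4.25 q7 -0.62 tcp [0.6865 0.0656 0.1199] jaw -26.8 F [1.7 3.7 1.5] w 0.0118
shift cm [ 0.19 -0.06 -0.02] rotvec [-26.8   0.1  -0.1]
```

Emit:
move_arm --steps '[[[0,0,0],[0,0,0],0.4],[[0,0,0],[0,0,0],0.4],[[0,0,0],[0,0,0],0.4],[[-2,0,0],[0,0,0],0.4],[[-4,0,0],[-4,0,0],0.4],[[-6,0,0],[-11,0,0],0.5],[[-6.5,0,0],[-18,0,0],0.7],[[-6.5,0,0],[-18,0,0],0.7]]'

```text
clock: 5.25
eef_pos: [0.6867, 0.0649, 0.1867]
tool_rot: [0.304, 1.568, 0.145]
wrist_force: [-0.3, 0.8, -0.6]
width: 0.0594
```

Run:
```python
from look import *
go(pen(.065,0,.18),np.degrees(ang))
c=shot('scene','s2.png'); B=shot('side','b2.png')
x=cv2.resize(cv2.imread('pics/s2.png')[195:305,245:395],None,fx=4,fy=4,interpolation=2)
cv2.imwrite('pics/s2c.png',x)
```

```text
t 5.25 q7 -0.35 tcp [0.6867 0.0649 0.1867] jaw -9.1 F [-0.3  0.8 -0.6] w 0.0594
shift cm [ 0.66 -5.99 -3.55] rotvec [-0.2  0.1 -0. ]
```

View pics/s2c.png

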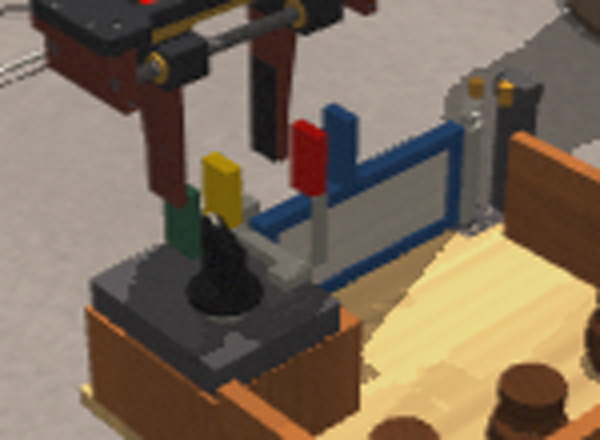

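The crop shows the knob bar turned to about 70° (at 225,265 in the crop), with yellow and green standing free.

Emit:
move_arm --steps '[[[0,-2,-1.2],[0,0,0],0.68],[[0,-4,-2.4],[0,0,0],0.68],[[0,-6,-3.55],[0,0,0],0.68],[[1,-6,-3.55],[0,0,0],0.68],[[3.5,-6,-3.55],[0,0,0],0.68],[[6,-6,-3.55],[0,0,0],0.68],[[7.6,-6,-3.55],[0,0,0],0.68],[[7.6,-6,-3.55],[0,0,0],0.68]]'

```text
clock: 6.35
eef_pos: [0.6409, 0.0119, 0.107]
tool_rot: [-3.001, 1.568, 3.125]
wrist_force: [0.2, 0.5, -0.4]
width: 0.0598
```

Run:
```python
from look import *
go(pen(.065,0,.11),np.degrees(ang))
```

```text
t 6.35 q7 -0.28 tcp [0.6409 0.0119 0.107 ] jaw -9.0 F [ 0.2  0.5 -0.4] w 0.0598
shift cm [-0.3  -0.04  0.14] rotvec [-0.1 -0.2  0. ]
```

Emit:
move_arm --steps '[[[-0.2,0,0.1],[0,0,0],0.5],[[-0.2,0,0.1],[0,0,0],0.45],[[-0.2,0,0.2],[0,0,0],0.4],[[-0.2,0,0.4],[0,0,0],0.34],[[-0.2,0,0.6],[0,0,0],0.28],[[-0.2,0,0.8],[0,0,0],0.2],[[-0.2,0,0.8],[0,0,0],0.2],[[-0.2,0,0.8],[0,0,0],0.2]]' --newtons 16

```text
clock: 7.35
eef_pos: [0.6505, 0.0101, 0.1118]
tool_rot: [0.198, 1.568, 0.041]
wrist_force: [1.2, 0.3, 4.5]
width: 0.0256
```

Run:
```python
from look import *
go(pen(.072,0,.11),np.degrees(ang))
```

```text
t 7.35 q7 -0.27 tcp [0.6505 0.0101 0.1118] jaw -9.0 F [1.2 0.3 4.5] w 0.0256
shift cm [ 0.18 -0.01 -0.13] rotvec [-0.1  0.1 -0. ]
```

Emit:
move_arm --steps '[[[0,0,0],[0,0,0],0.45],[[0,0,0],[0,0,0],0.5],[[0,0,0],[0,0,0],0.55],[[-2,0,0],[0,0,0],0.65],[[-4.5,0,0],[0,0,0],0.65],[[-6,0,-1.5],[0,0,0],0.65],[[-6,0,-4],[0,0,0],0.65],[[-6,0,-4.5],[0,0,0],0.65]]'

```text
clock: 8.35
eef_pos: [0.6039, 0.0173, 0.1708]
tool_rot: [-3.039, 1.57, 3.088]
wrist_force: [0.1, 0.1, 0.1]
width: 0.0568
```

Run:
```python
from look import *
go(pen(-.030,0,.108),np.degrees(ang))
c=shot('scene','s3.png'); B=shot('side','b3.png')
x=cv2.resize(cv2.imread('pics/s3.png')[205:295,255:375],None,fx=5,fy=5,interpolation=2)
y=cv2.resize(cv2.imread('pics/b3.png')[165:265,240:400],None,fx=2,fy=2,interpolation=2)
cv2.imwrite('pics/s3c.png',x)
for k,ra in {'yellow':(285,225,310,258)}.items():
    a,sa=blob(c,k,ra,100,40); print(k,a,sa,plane(c,*a,.127))
```

```text
t 8.35 q7 -0.29 tcp [0.6039 0.0173 0.1708] jaw -9.0 F [0.1 0.1 0.1] w 0.0568
shift cm [ 6.28 -0.01 -5.62] rotvec [-0.1 -0.   0. ]
yellow [296.21505376 241.51612903] [291 235  10  15  93] [0.63101802 0.00433151 0.127     ]
```

View pics/s3c.png

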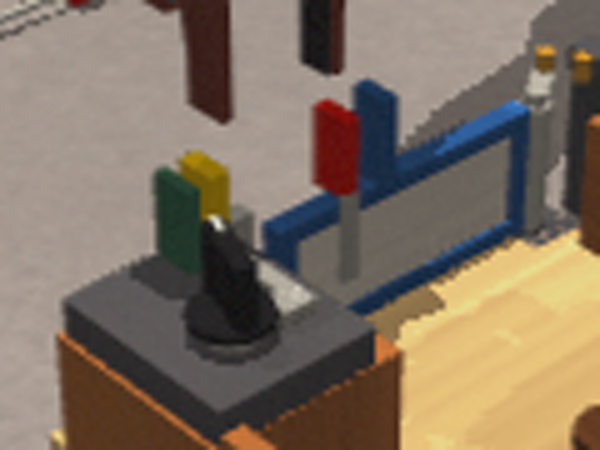

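The crop shows the yellow catch (205,185) now right up against the green tab (175,220), and it stays there. On to the handle.

Emit:
move_arm --steps '[[[0,0,-2],[0,0,0],0.65],[[0,0,-4],[0,0,0],0.65],[[0,0,-5.6],[0,0,0],0.65],[[0.5,0,-5.6],[0,0,0],0.65],[[2.5,0,-5.6],[0,0,0],0.65],[[4.5,0,-5.6],[0,0,0],0.65],[[6.2,0,-5.6],[0,0,0],0.65],[[6.2,0,-5.6],[0,0,0],0.65]]'

```text
clock: 9.45
eef_pos: [0.5492, 0.0256, 0.1072]
tool_rot: [-2.855, 1.568, -3.012]
wrist_force: [-0.1, 0.6, 0.0]
width: 0.0569
```

Run:
```python
from look import *
go(pen(-.030,0,.108),np.degrees(ang))
```

```text
t 9.45 q7 -0.33 tcp [0.5492 0.0256 0.1072] jaw -9.0 F [-0.1  0.6  0. ] w 0.0569
shift cm [-0.08  0.02 -0.09] rotvec [-0.1 -0.1  0. ]
```

Emit:
move_arm --steps '[[[0,0,-0.1],[0,0,0],0.5],[[0,0,-0.1],[0,0,0],0.42],[[0,0,-0.2],[0,0,0],0.36],[[0,0,-0.4],[0,0,0],0.3],[[0,0,-0.6],[0,0,0],0.2],[[0,0,-0.6],[0,0,0],0.2],[[0,0,-0.6],[0,0,0],0.2],[[0,0,-0.6],[0,0,0],0.2]]' --newtons 28

```text
clock: 10.45
eef_pos: [0.5444, 0.0265, 0.1094]
tool_rot: [-0.01, 1.569, -0.167]
wrist_force: [-0.3, -1.4, 7.3]
width: 0.0256
```

Run:
```python
from look import *
R=go(pen(-.035,0,.108),np.degrees(ang))
s=monitor.observe(); h=pen(-.16,0,.108); v=s['eef_pos']-h; print(np.linalg.norm(v[:2]),np.degrees(np.arctan2(v[1],v[0])))
r=.125
# arc in tool axes, clockwise
for d in range(0,81,8):
    b=ang-np.radians(d); p=r*np.array([np.cos(b)-np.cos(ang),np.sin(b)-np.sin(ang),0])
    print(d,(R.T@p*100).round(2))
```

```text
t 10.45 q7 -0.33 tcp [0.5444 0.0265 0.1094] jaw -9.0 F [-0.3 -1.4  7.3] w 0.0256
shift cm [ 0.14  0.01 -0.1 ] rotvec [-0.1  0.1  0. ]
0.1260470485422525 -8.913789439929278
0 [0. 0. 0.]
8 [-0.   -1.74 -0.12]
16 [-0.   -3.45 -0.48]
24 [-0.   -5.09 -1.07]
32 [-0.   -6.63 -1.88]
40 [-0.   -8.04 -2.91]
48 [-0.01 -9.3  -4.12]
56 [-1.000e-02 -1.038e+01 -5.490e+00]
64 [-1.000e-02 -1.125e+01 -7.000e+00]
72 [-1.000e-02 -1.191e+01 -8.610e+00]
80 [ -0.02 -12.33 -10.3 ]
```

Emit:
move_arm --steps '[[[0,-0.87,-0.03],[4,0,0],0.2],[[0,-1.74,-0.12],[8,0,0],0.2],[[0,-2.6,-0.27],[12,0,0],0.2],[[0,-3.45,-0.48],[16,0,0],0.2],[[0,-4.28,-0.75],[20,0,0],0.2],[[0,-5.09,-1.07],[24,0,0],0.2],[[0,-5.88,-1.45],[28,0,0],0.2],[[0,-6.63,-1.88],[32,0,0],0.2]]'

```text
clock: 11.45
eef_pos: [0.5164, -0.035, 0.1094]
tool_rot: [0.876, 1.567, 0.16]
wrist_force: [2.1, 2.1, 3.9]
width: 0.026
```

```bash
cat > arc.py <<'E'
from look import *
s=monitor.observe(); R=Ro.from_euler('xyz',s['tool_rot']).as_matrix()
h=pen(-.16,0,.108); v=s['eef_pos']-h
print('F',s['wrist_force'].round(1),'T',s['wrist_torque'].round(2),'w',s['width'],'z',s['eef_pos'][2],'q',s['joint_positions'].round(2))
print('r',np.linalg.norm(v[:2]),'open',np.degrees(ang-np.arctan2(v[1],v[0])),'jaw open',np.degrees(ang-np.arctan2(R[1,2],R[0,2])))
E
python3 - <<'E'
import arc
from arc import *
b0=np.arctan2(R[1,2],R[0,2])
for d in range(0,49,6):
    b=b0-np.radians(d); p=.125*np.array([np.cos(b)-np.cos(b0),np.sin(b)-np.sin(b0),0])
    print(d,(R.T@p*100).round(2))
E
```

```text
F [2.1 2.1 3.9] T [ 0.01 -0.31  0.45] w 0.026013074033445015 z 0.1094084576520261 q [-0.08  0.36  0.07  1.98 -0.04  0.8  -0.71]
r 0.12603492810184047 open 31.140088292794232 jaw open 32.13984805904338
0 [0. 0. 0.]
6 [-0.   -1.31 -0.07]
12 [-0.01 -2.6  -0.27]
18 [-0.01 -3.86 -0.61]
24 [-0.02 -5.08 -1.08]
30 [-0.02 -6.25 -1.67]
36 [-0.02 -7.35 -2.39]
42 [-0.03 -8.36 -3.21]
48 [-0.03 -9.29 -4.14]
```

Emit:
move_arm --steps '[[[0,-1.09,-0.05],[5,0,0],0.2],[[0,-2.17,-0.19],[10,0,0],0.2],[[0,-3.24,-0.43],[15,0,0],0.2],[[0,-4.28,-0.75],[20,0,0],0.2],[[0,-5.28,-1.17],[25,0,0],0.2],[[0,-6.25,-1.67],[30,0,0],0.2],[[0,-7.17,-2.26],[35,0,0],0.2],[[0,-8.03,-2.92],[40,0,0],0.2]]'

```text
clock: 12.45
eef_pos: [0.4411, -0.0777, 0.1094]
tool_rot: [1.21, 1.568, -0.206]
wrist_force: [1.6, -0.5, 6.1]
width: 0.0253
```

Run:
```python
from arc import *
c=shot('scene','s4.png'); B=shot('side','b4.png')
x=cv2.resize(cv2.imread('pics/b4.png')[130:330,170:440],None,fx=2.9,fy=2.9,interpolation=2); cv2.imwrite('pics/b4c.png',x)
```

```text
F [ 1.6 -0.5  6.1] T [-0.37 -0.02  0.33] w 0.025293309005377955 z 0.1093767352032845 q [-0.14  0.26  0.24  2.15 -0.09  0.74 -1.26]
r 0.12546700473573713 open 71.40391740653676 jaw open 72.25921552734981
```

View pics/b4c.png

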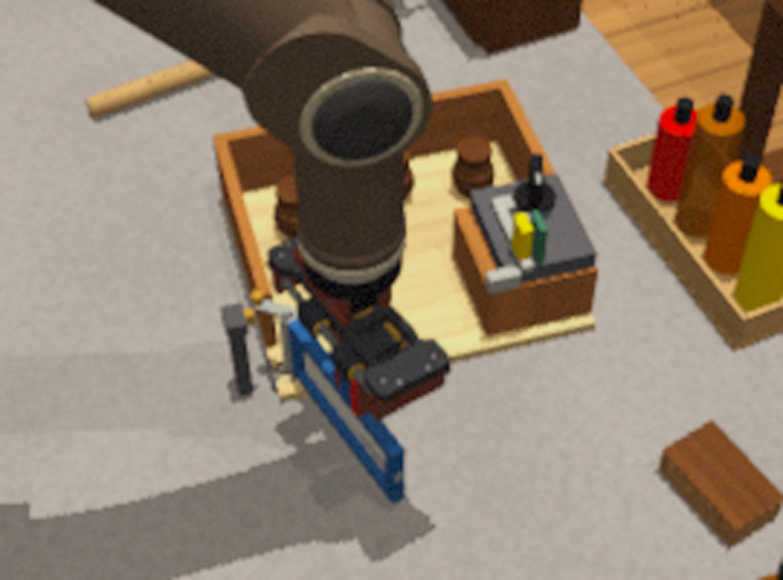

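View pics/s4.png

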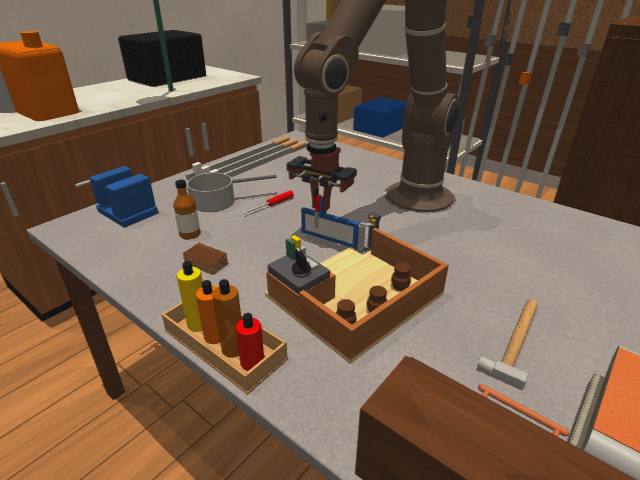

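Both views show the gate wide open (side crop from (290,330) to (400,490)) and held at the handle. The feet and other bench items look undisturbed. I'll let it settle, check once more and hand in.

Emit:
move_arm --steps '[[[0,0,0],[0,0,0],0.2],[[0,0,0],[0,0,0],0.2],[[0,0,0],[0,0,0],0.2],[[0,0,0],[0,0,0],0.2],[[0,0,0],[0,0,0],0.2],[[0,0,0],[0,0,0],0.2],[[0,0,0],[0,0,0],0.2],[[0,0,0],[0,0,0],0.2]]'

```text
clock: 13.55
eef_pos: [0.4413, -0.0776, 0.1094]
tool_rot: [1.167, 1.569, -0.246]
wrist_force: [1.6, -1.9, 6.7]
width: 0.0257
```

Run:
```python
from arc import *
from workcell import arm
o=np.degrees(ang-np.arctan2(v[1],v[0]))
if o>66 and .024<s['width']<.027: print(arm.close_job())
```

```text
F [ 1.6 -1.9  6.7] T [-0.69  0.13  0.26] w 0.025723900552196886 z 0.10937903705103157 q [-0.14  0.26  0.24  2.15 -0.09  0.74 -1.26]
r 0.12544945634911023 open 71.30865551537629 jaw open 72.08598005844176
the job is handed in; nothing more can be done
None
```

The gate stands wide open, held by the gripper on the squeezed handle, and I handed the job in at about 13.6 s of the 51 s allowed.

- **Knob:** I turned it about 66° anticlockwise, to roughly 1.25 rad, past the 0.8 rad needed to free the yellow catch.
- **Yellow catch:** I squeezed it fully against the green tab (pinch about 26 mm). After letting go, the picture showed it still back.
- **Red catch and gate:** I squeezed the red catch (pinch about 26 mm) and swung the gate past its detent to about 71° (1.25 rad); wide is above 1.05 rad.

The last check, just before hand-in, showed the gate steady at about 71°, the pinch at 25.7 mm and a wrist force of about 7 N. The pinch readings were up to 0.7 mm under the nominal 26 mm. In the last two views the feet and other bench items looked undisturbed, but I judged that by eye and the arm hid part of the side view. No check failed.

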